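# Release the hexagonal adapter from its quick-release holder

### The job

One of the two quick-release holders on the sloping console holds the adapter with the hexagonal head: draw that holder's sprung collar up along its axis so that the adapter is let go, then pull this adapter out and stand it upright on its shank end, wholly on the square rubber pad in the free bay of the parking tray, and let go of it. Leave the round-headed adapter locked in its holder with its collar alone, and do not disturb the two push-button units in the tray or the contactor on the bench.

Things in the scene. Friction and masses are not known exactly. Their poses are not given: they have to be found in the camera images.
- stand_face (a point): Middle of the sloping face of a fixed grey console (160 x 260 mm), 60 mm above the bench. Axes: x to the console's back, y to its left, z up. The face slopes 35 degrees, low edge in front (-x). Two holders stand square on it, at y = +55 mm (a) and -55 mm (b) of this point; their axes lean 35 degrees from vertical to the front, direction (-0.574, 0, 0.819) in this frame.
- hood_lip (a point): Middle of the upper edge of the console's thin sheet dust hood, 250 mm wide, which rises from the back of the face parallel to the holders' axes, 82 mm behind them and 165 mm high along them. It hangs over the holders: a tool from straight above strikes it, so come down along the holders' axis. Small braces join hood and face at both ends, 120 mm either side. Axes as the console's.
- holder_a_seat (a point): Holder a (console's left): point on its axis, inside, where the shank end of a seated adapter lies, 30.5 mm off the sloping face along the axis. z = the holder's axis, outward. The socket is a steel tube, 34 mm outside, 25 mm bore, its mouth 31.5 mm beyond this point, on a foot flange 52 mm wide and 5 mm thick.
- holder_b_seat (a point): The same point of holder b (right, console -y), 110 mm from holder a. Same dimensions and axes.
- collar_a_mid (a point): Centre of the sprung knurled steel collar round holder a's tube: 44 mm diameter, 18 mm long; it moves with the collar; z along the axis, outward. At rest 20.5 mm beyond the seat point. Grip it across its diameter, fingers pointing down the axis on both sides of the adapter's head.
- collar_a (a joint): Travel of holder a's collar outward along the axis, m: 0 home, 0.010 at its stop. Spring: 4 N at home, 8 N at the stop. Beyond 0.007 the locking pawls clear and a damped ejector lifts the adapter 11 mm within about 0.5 s if the collar is kept drawn; the adapter stays there, unlocked, when the collar is let go and springs home. With the collar home, pawls lock a seated adapter against pulling.
- collar_b_mid (a point): The same point of holder b's collar.
- collar_b (a joint): The same travel of holder b's collar.
- hex_adapter_head (a point): Centre of the head of the loose steel adapter to remove (about 140 g): hexagonal, 24.5 mm across flats, 28 mm across corners, 22 mm long, on a round shank of 24 mm diameter and 36 mm length. This point is 47 mm from the shank end, 11 mm from the head's end. z = its axis, shank to head; two flats are square to y. Seated, the head's end is 37.5 mm beyond the home collar's centre.
- hex_adapter_foot (a point): Centre of the flat shank end of the hexagonal adapter (24 mm diameter), the face that it must stand on; z axis from shank to head.
- round_adapter_head (a point): Centre of the head of the other loose steel adapter, which must stay locked: round knurled head, 34 mm diameter, 14 mm long, on the same shank; this point is 43 mm from the shank's end. Which holder has which adapter varies.
- pad_top (a point): Centre of the top of the square rubber pad (50 x 50 mm, 3 mm thick, fixed) in the free bay of the parking tray, 6 mm above the bench. The pad's x axis runs along the tray's row of bays, y across the tray. Which bay is free varies.
- tray: Fixed low tray of dark sheet steel, 210 x 76 x 18 mm, 3 mm walls; three bays in a row along its x axis, centres 69 mm apart, each 66 x 70 mm inside. Origin: middle of its underside, on the bench.
- button_low: Loose push-button unit with flat button standing in a bay of the tray, 40 x 32 x 52 mm. Bystander; origin at the middle of its underside.
- button_mushroom: Loose push-button unit with mushroom head standing in another bay, 40 x 39 x 68 mm. Bystander; origin at the middle of its underside.
- contactor: Loose contactor standing on the bench in front of the work, 80 x 45 x 82 mm high. Bystander; origin at the middle of its underside.

How it is judged:
By the outcome, as a careful person would: the job done as asked, in the order asked, and still so for the second after the job is handed in, with the robot touching nothing.
It also fails if it takes over 54 s, if anything falls off the work surface, if the arm or the gripper's body presses on something with over 40 N, if the wrist force passes 120 N, or if a joint passes its speed limit or range.

### The arm

A 6-joint arm with a two-finger parallel gripper is mounted at the origin on a cart in front of the work surface, level with it; the furniture and walls round the work are solid. World frame = base frame: x ahead of the robot, y to its left, z up, the work surface at z = 0. Lengths are in mm, angles in degrees, forces in N, time in s.
With the tool pointing down it reaches from about 350 to 975 mm from the base axis. Payload 7.1 kg.
Tool frame: the origin (TCP) lies between the finger pads; the fingertips stand 19 mm ahead of it and the grasp point (between the pads) is the TCP; z points along the fingers, y is the line along which they close (so a half turn about z gives the same grasp; the last joint's range is limited). The gripper opens to 88 mm and grips with 3 to 60 N. Pads are 20 mm wide; open, the fingers measure 115 mm over their backs; the gripper's body (75 mm by 178 mm) begins 61 mm behind the grasp point.
Start: joints at [-67.437, 24.242, 93.386, -0, 62.372, -1.089], TCP at [250.75, -572.476, 241.675] pointing down, gripper open.
Joint ranges: [-172.04, 172.04], [-51.8, 120.97], [4.93, 147.93], [-75.15, 255.16], [6.16, 154.13], [-145.62, 145.62]. Speed limits (degrees/s): [136.94, 136.94, 172.46, 180, 180, 180].

### API

Orientations are given as [roll, pitch, yaw] about the fixed x, y, z axes, in that order (R = Rz(yaw) Ry(pitch) Rx(roll)).
In Python, from workcell import robot gives the robot as it stands. The module is installed in compiled form; this text tells all that it offers.
- The arm moves only by the tool apply_moves, never from a script. Its argument "moves" is a list of rows, each a list of 3 entries, a list of its own where there are three numbers: the opening, from 0 (shut) to 1 (fully open), then the shift along the world's x, y, z normalised to -1 to 1, where 1 is 0.025 m, then the turn, a rotation vector about the world's x, y, z normalised to -1 to 1, where 1 is 0.12 rad. In form: [[hand, [tx, ty, tz], [ax, ay, az]], ...]. A call has 1 to 8 rows; each row shifts and turns the commanded pose from where the row before left it; what a row does not reach is not made up. A row lasts 1/8 s, in which the tool goes at most 62.5 mm and 10.7 degrees, less where a joint would pass 70% of its speed; a pose out of reach is approached as far as the arm can. A call with a number of a shift or a turn outside -1 to 1 is refused whole. A call with a gripper value outside its range is refused whole. The fingers move at their own pace and stop on an object; "grip_force" is the grip in N (left out, the last holds). Time passes only in rows, so rows that do not move let the fingers close. It gives the time, the measured TCP pose, the force, the opening and the grip force at its end, in the units of the state.
- robot.get_state(): the state, without advancing time (a new reading comes with each control period).
- robot.grab_frame(name): name is "side" or "top" or "wrist"; returns a dict with "color" (420x560x3 uint8, red, green, blue), "fx", "fy", "cx", "cy" (pixels), "position" and "rotation" of the camera in the world; the wrist camera has in their place "T_tool_cam" (4x4, takes a point from camera to tool coordinates, whose origin is the TCP and whose axes are the flange's). Camera axes: x right, y down, z forward; pixel columns grow to the right and rows downward; lengths in mm; the calibration is good to about 2 mm. A picture is of the moment at which its call begins: read the wrist's pose just before it. There is no depth.
- robot.close_job(): hands the job in; it is judged then, once.
The state is a dict: "time_s": time; "joint_pos": joint angles; "qvel": joint speeds; "joint_efforts": joint torques, N m; "tcp_pos": TCP position; "orientation": TCP orientation; "force": force on the tool from outside, world axes, zero at the start; "moment": the same for the moment, N m; "width": finger opening in mm; "grasp_force": force on a finger pad.
Only numpy, scipy, OpenCV 4.12 (cv2) and the standard library are available. Lean on these libraries where they do the work, as an engineer would, in place of code of your own. Each camera call takes 0.05 s, during which the arm holds its last target. There are 200 camera calls.

## Working session

There is one attempt and no reset: what is moved stays moved. The work goes in short steps, Python scripts to look and compute and a tool call to move; the robot and the scene stay as the last step left them, time stands still between calls to the robot, and variables do not carry over. Pictures are saved under pics/ and viewed, at most 10 in all, crops included, and the job is handed in when it is done.

Besides the shell and the picture viewer there is one more tool, called after "Call:" as name(argument=value, ...) on one line, values as JSON. apply_moves: Moves the arm, as the interface text tells. Its arguments: {"type":"object","properties":{"moves":{"type":"array","items":{"type":"array"}},"grip_force":{"type":"number"}},"required":["moves"]}

```bash
mkdir -p pics; cat > h.py <<'E'
import numpy as np, cv2
from workcell import robot
from scipy.spatial.transform import Rotation as R
def save(n,fn):
    f=robot.grab_frame(n); cv2.imwrite('pics/'+fn,cv2.cvtColor(f['color'],cv2.COLOR_RGB2BGR))
    d={k:np.array(v) for k,v in f.items()}
    np.savez('pics/'+fn+'.npz',**d); return d
def load(fn): return dict(np.load('pics/'+fn+'.npz'))
def ray(f,u,v):
    d=np.array([(u-f['cx'])/f['fx'],(v-f['cy'])/f['fy'],1]); 
    d=f['rotation']@d; return f['position'],d/np.linalg.norm(d)
def plane(f,u,v,z):
    p,d=ray(f,u,v); return p+d*(z-p[2])/d[2]
def tri(f,a,g,b):
    p,d=ray(f,*a); q,e=ray(g,*b)
    s=np.linalg.lstsq(np.c_[d,-e],q-p,rcond=None)[0]
    x,y=p+s[0]*d,q+s[1]*e; return (x+y)/2,np.linalg.norm(x-y)
def proj(f,P):
    c=f['rotation'].T@(np.array(P)-f['position']); return f['fx']*c[0]/c[2]+f['cx'],f['fy']*c[1]/c[2]+f['cy']
E
python3 - <<'E'
from h import *
for n in('side','top'):
    d=save(n,n+'0.png'); print(n,d['position'],d['rotation'].round(3).tolist(),d['fx'])
s=robot.get_state();print(s['tcp_pos'],s['orientation'],s['time_s'])
E
```

```text
side [ 522.48599206 -699.89389177  758.68134059] [-133.915, 0.57, 0.092] 397.01783875577786
top [ 293.83253696  -56.36900693 1279.25854607] [-168.613, 0.233, -91.0] 494.5603293821397
[ 250.56577696 -572.06922855  240.98172205] [-1.79920995e+02 -6.06466915e-04  2.36516366e+01] 0.1
```

View pics/side0.png

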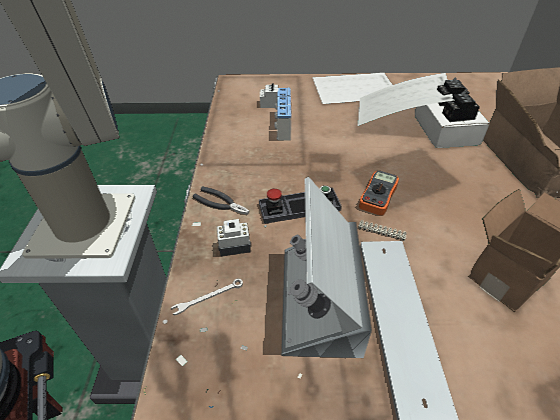

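View pics/top0.png

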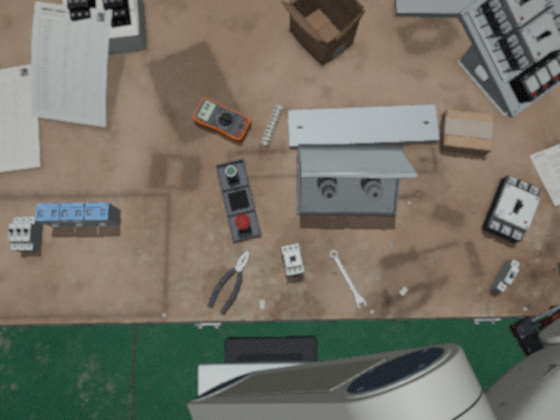

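Side: console around (325,300), round-looking heads at (298,243) and (303,290). Top: holders at (328,187) and (372,187), tray (238,200) with the free bay in the middle at (238,200). I'll zoom in.

```bash
sed -i "s/np.savez/d['rotation']=R.from_euler('xyz',d['rotation'],degrees=True).as_matrix() if 'rotation' in d else 0\n    np.savez/" h.py
python3 - <<'E'
from h import *
for n in('side','top'):
    save(n,n+'1.png')
a=cv2.imread('pics/side1.png')[170:370,220:400]; b=cv2.imread('pics/top1.png')[130:290,210:430]
a=cv2.resize(a,None,fx=3,fy=3,interpolation=2); b=cv2.resize(b,None,fx=3.6,fy=3.6,interpolation=2)
cv2.imwrite('pics/ca.png',a);cv2.imwrite('pics/cb.png',b)
E
```

```text
(no output)
```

View pics/ca.png

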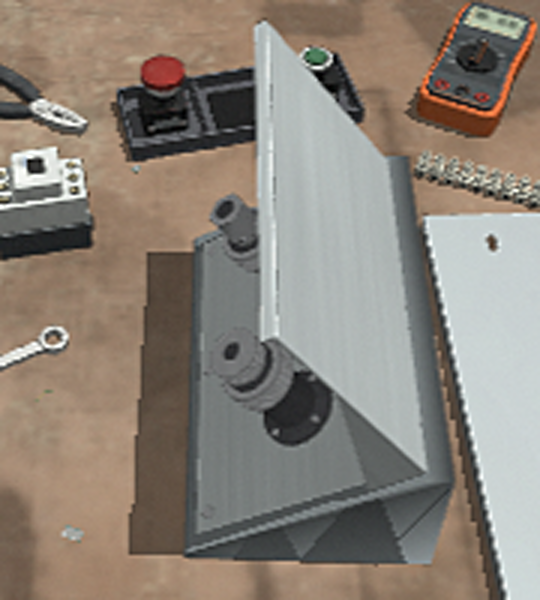

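View pics/cb.png

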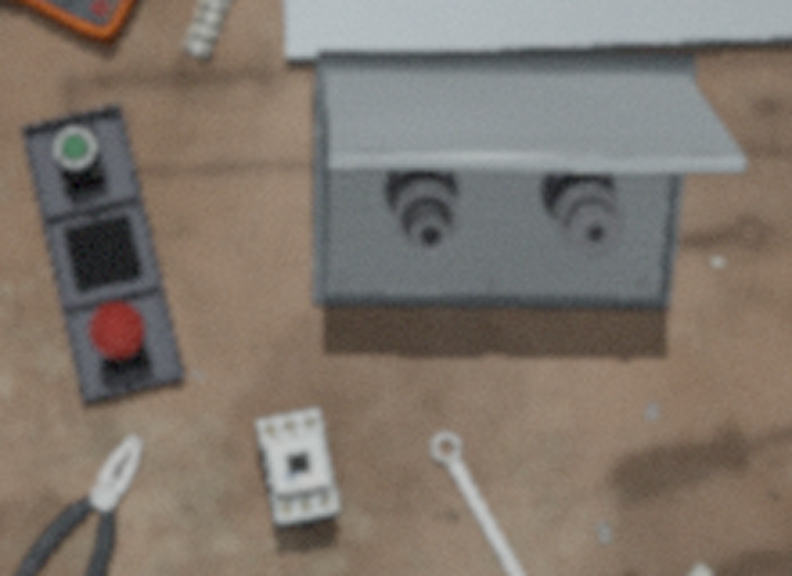

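Hexagonal head is the far/left one (small head; holder a). Round wide head is nearer the side camera (holder b). Free bay is the middle one with the black pad, crop (103,252).

```bash
python3 - <<'E'
from h import *
s,t=load('side1.png'),load('top1.png')
S=lambda u,v:((u+.5)/3-.5+220,(v+.5)/3-.5+170)
T=lambda u,v:((u+.5)/3.6-.5+210,(v+.5)/3.6-.5+130)
for n,a,b in [('hex end',(228,210),(430,236)),('round end',(233,350),(595,234)),('lipL',(262,28),(330,165)),('lipR',(272,337),(744,167)),('contactor',(37,162),(299,462)),('lowR',(190,552),(667,302)),('red',(163,70),(117,329)),('green',(317,57),(75,147))]:
    p,e=tri(s,S(*a),t,T(*b)); print(n,p.round(1),round(e,1))
print('pad',plane(t,*T(103,253),6))
# tray corners (z 18)
for c in [(25,130),(119,108),(183,380),(87,403)]: print(plane(t,*T(*c),18).round(1))
for c in [(318,302),(667,302)]: print('low',plane(t,*T(*c),14).round(1))
f=save('wrist','w0.png'); print({k:v for k,v in f.items() if k!='color'})
E
```

```text
hex end [ 546.2 -165.4  130.9] 2.4
round end [ 546.6 -275.3  125.6] 2.2
lipL [568.6 -96.5 236.4] 3.2
lipR [ 561.7 -345.1  240.9] 3.5
contactor [402.6 -76.5  84.7] 1.6
lowR [ 520.2 -348.2    4. ] 0.6
red [497.9  46.8  66.3] 1.2
green [632.7  77.8  51.8] 1.7
pad [563.94963838  61.96279148   6.        ]
[654.8 118.2  18. ]
[670.3  49.1  18. ]
[467.7   3.7  18. ]
[452.4  72.2  18. ]
low [523.2 -94.1  14. ]
low [ 518.7 -345.8   14. ]
{'fx': array(348.96467609), 'fy': array(348.96467609), 'cx': array(278.55968255), 'cy': array(213.05106795), 'T_tool_cam': array([[ 3.71214898e-04, -9.55635543e-01, -2.94551475e-01,
         8.19850185e+01],
       [ 9.99999767e-01,  1.85886281e-04,  6.57186571e-04,
        -3.71798551e-01],
       [-5.73277767e-04, -2.94551650e-01,  9.55635389e-01,
        -1.43459231e+02],
       [ 0.00000000e+00,  0.00000000e+00,  0.00000000e+00,
         1.00000000e+00]]), 'rotation': 0}
```

```bash
cat >> h.py <<'E'
def frame(yaw=-1.5):
    Rc=R.from_euler('z',yaw,degrees=True).as_matrix()
    u=Rc@np.array([-.5736,0,.8192]); yc=Rc[:,1]
    y=-yc; z=-u; x=np.cross(y,z); return u,yc,np.c_[x,y,z]
def go(p,Rt,n=None):
    s=robot.get_state(); dp=np.array(p)-s['tcp_pos']
    rv=(R.from_matrix(Rt)*R.from_euler('xyz',s['orientation'],degrees=True).inv()).as_rotvec()
    m=max(abs(dp).max()/25,abs(rv).max()/.12); k=n or int(np.ceil(m))
    print('min',round(m,2),'n',k,(dp/25/k).round(3).tolist(),(rv/.12/k).round(3).tolist(),'t',round(s['time_s'],2))
E
python3 - <<'E'
from h import *
u,yc,Rt=frame(); F=np.array([594.5,-221.5,60]); c=F+55*yc+51*u
print(u,yc,c,(c+150*u)); print(R.from_matrix(Rt).as_euler('xyz',degrees=True)); go(c+150*u,Rt,20)
E
```

```text
[-0.57340344  0.0150151   0.8192    ] [0.02617695 0.99965732 0.        ] [ 566.69615664 -165.75307715  101.7792    ] [ 480.68564039 -163.50081252  224.6592    ]
[180.         -34.99952997  -1.5       ]
min 16.35 n 20 [0.46, 0.818, -0.033] [0.049, -0.252, -0.177] t 0.25
```

Call:
apply_moves(moves=[[0.75,[0.46,0.82,0],[0.05,-0.25,-0.177]],[0.75,[0.46,0.82,0],[0.05,-0.25,-0.177]],[0.75,[0.46,0.82,0],[0.05,-0.25,-0.177]],[0.75,[0.46,0.82,0],[0.05,-0.25,-0.177]],[0.75,[0.46,0.82,0],[0.05,-0.25,-0.177]],[0.75,[0.46,0.82,0],[0.05,-0.25,-0.177]],[0.75,[0.46,0.82,0],[0.05,-0.25,-0.177]],[0.75,[0.46,0.82,0],[0.05,-0.25,-0.177]]])

```text
time_s: 1.25
tcp_pos: [343.5, -407.1, 241.7]
orientation: [178.1, -14.0, 14.0]
force: [-0.0, -0.0, -0.6]
width: 65.5
grasp_force: 0.0
```

Call:
apply_moves(moves=[[0.75,[0.46,0.82,0],[0.05,-0.25,-0.177]],[0.75,[0.46,0.82,0],[0.05,-0.25,-0.177]],[0.75,[0.46,0.82,0],[0.05,-0.25,-0.177]],[0.75,[0.46,0.82,0],[0.05,-0.25,-0.177]],[0.75,[0.46,0.82,0],[0.05,-0.25,-0.177]],[0.75,[0.46,0.82,0],[0.05,-0.25,-0.177]],[0.75,[0.46,0.82,0],[0.05,-0.25,-0.177]],[0.75,[0.46,0.82,0],[0.05,-0.25,-0.177]]])

```text
time_s: 2.25
tcp_pos: [435.1, -243.2, 241.8]
orientation: [178.8, -28.0, 4.0]
force: [-0.5, 0.6, -0.3]
width: 65.8
grasp_force: 0.0
```

Call:
apply_moves(moves=[[0.75,[0.46,0.82,0],[0.05,-0.25,-0.177]],[0.75,[0.46,0.82,0],[0.05,-0.25,-0.177]],[0.75,[0.46,0.82,0],[0.05,-0.25,-0.177]],[0.75,[0.46,0.82,0],[0.05,-0.25,-0.177]],[0.75,[0,0,0],[0,0,0]],[0.75,[0,0,0],[0,0,0]]])

```text
time_s: 3.0
tcp_pos: [480.7, -162.5, 241.8]
orientation: [-179.9, -34.8, -1.5]
force: [-0.6, 0.1, 1.1]
width: 65.7
grasp_force: 0.0
```

```bash
cat >> h.py <<'E'
def wrist(fn):
    s=robot.get_state(); f=save('wrist',fn)
    T=np.eye(4); T[:3,:3]=R.from_euler('xyz',s['orientation'],degrees=True).as_matrix(); T[:3,3]=s['tcp_pos']
    W=T@f['T_tool_cam']; f['rotation']=W[:3,:3]; f['position']=W[:3,3]; np.savez('pics/'+fn+'.npz',**f); return f
E
python3 - <<'E'
from h import *
f=wrist('w1.png'); s=robot.get_state(); print(s['joint_pos'],s['tcp_pos'],s['orientation'],s['force'])
u,yc,Rt=frame(); F=np.array([594.5,-221.5,60]); c=F+55*yc+51*u
for d in (9,37.5): print(proj(f,c+d*u), proj(f,c+d*u-110*yc))
go(c+150*u,Rt)
E
```

```text
[-28.74330527   5.80628379 128.08739594  47.54671793  20.8873146
  21.47787257] [ 480.75268231 -162.90345386  241.89885413] [-179.87367     -34.79651923   -1.51513132] [ 0.03218503 -0.50749107  0.12419935]
(np.float64(280.69481858178943), np.float64(212.38065687367225)) (np.float64(403.8875642087698), np.float64(212.56044149232986))
(np.float64(280.8186640041625), np.float64(222.7248697546138)) (np.float64(415.7975747206449), np.float64(222.9296556257876))
min 0.69 n 1 [-0.003, -0.024, -0.69] [-0.016, -0.029, -0.008] t 3.05
```

View pics/w1.png

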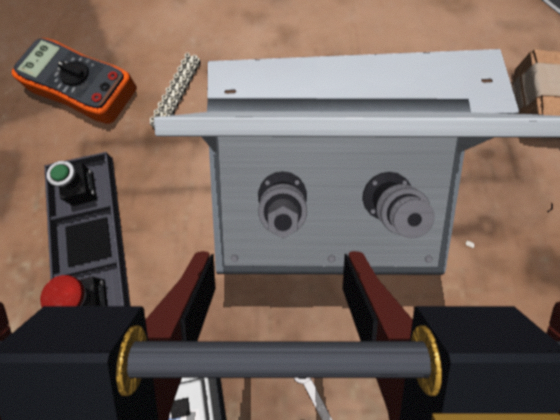

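Hex head end at (283,221), in the left holder; round one at (414,218). Both are about 2 px from the prediction, so I correct by ~2 mm.

```bash
cat >> h.py <<'E'
u,yc,Rt=frame(); F=np.array([596.3,-223.2,60]); c=F+55*yc+51*u
E
python3 - <<'E'
from h import *
f=load('w1.png'); print(proj(f,c+37.5*u),proj(f,c+29.5*u-110*yc)); go(c+60*u,Rt,8); go(c,Rt,14)
E
```

```text
(np.float64(282.8407339594886), np.float64(220.5589788058663)) (np.float64(413.9511785392627), np.float64(217.71851196864975))
min 3.64 n 8 [0.267, -0.018, -0.455] [-0.002, -0.004, -0.001] t 3.05
min 5.6 n 14 [0.251, -0.013, -0.4] [-0.001, -0.002, -0.001] t 3.05
```

Call:
apply_moves(moves=[[0.75,[0.267,-0.018,-0.455],[0,0,0]],[0.75,[0.267,-0.018,-0.455],[0,0,0]],[0.75,[0.267,-0.018,-0.455],[0,0,0]],[0.75,[0.267,-0.018,-0.455],[0,0,0]],[0.75,[0.267,-0.018,-0.455],[0,0,0]],[0.75,[0.267,-0.018,-0.455],[0,0,0]],[0.75,[0.267,-0.018,-0.455],[0,0,0]],[0.75,[0.267,-0.018,-0.455],[-0.02,-0.03,0]]])

```text
time_s: 4.05
tcp_pos: [534.5, -167.3, 150.5]
orientation: [180.0, -35.0, -1.5]
force: [-0.2, -0.0, 0.8]
width: 65.7
grasp_force: 0.0
```

```bash
python3 - <<'E'
from h import *
f=wrist('w2.png'); s=robot.get_state(); print(s['tcp_pos'],s['orientation'],s['force'])
print(proj(f,c+37.5*u),proj(f,c+9*u)); go(c,Rt,8)
E
```

```text
[ 534.57773233 -167.16197466  149.31868338] [179.97302996 -34.96441329  -1.48652204] [ 0.03940174  0.37970276 -1.33128901]
(np.float64(278.29852481576665), np.float64(270.35435598371305)) (np.float64(278.2949035835869), np.float64(248.90759622303904))
min 1.9 n 8 [0.17, -0.001, -0.238] [0.0, -0.001, 0.0] t 4.1
```

View pics/w2.png

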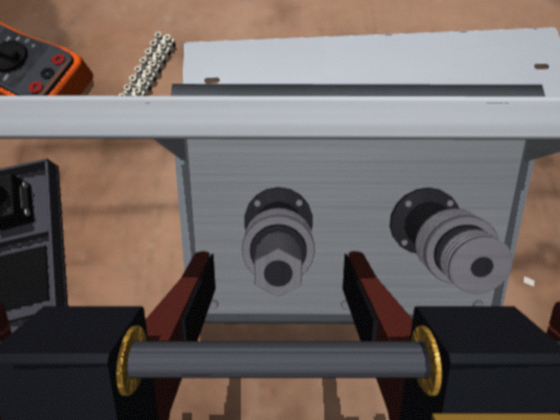

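Head end at (278,272), within 2 px of the prediction and centred between the fingers. Descending to the collar.

Call:
apply_moves(moves=[[0.75,[0.17,0,-0.24],[0,0,0]],[0.75,[0.17,0,-0.24],[0,0,0]],[0.75,[0.17,0,-0.24],[0,0,0]],[0.75,[0.17,0,-0.24],[0,0,0]],[0.75,[0.17,0,-0.24],[0,0,0]],[0.75,[0.17,0,-0.24],[0,0,0]],[0.75,[0.17,0,-0.24],[0,0,0]],[0.75,[0.17,0,-0.24],[0,0,0]]])

```text
time_s: 5.1
tcp_pos: [568.4, -167.0, 102.9]
orientation: [180.0, -35.0, -1.5]
force: [-0.3, -0.0, 0.7]
width: 65.8
grasp_force: 0.0
```

Call:
apply_moves(moves=[[0.3,[0,0,0],[0,0,0]],[0.3,[0,0,0],[0,0,0]],[0.3,[0,0,0],[0,0,0]],[0.3,[0,0,0],[0,0,0]],[0.3,[0,0,0],[0,0,0]],[0.3,[0,0,0],[0,0,0]]], grip_force=40)

```text
time_s: 5.85
tcp_pos: [568.0, -167.7, 103.0]
orientation: [179.9, -35.0, -1.5]
force: [-0.4, -6.6, -0.5]
width: 43.7
grasp_force: 40.0
```

```bash
python3 - <<'E'
from h import *
s=robot.get_state(); print(s['tcp_pos'],s['orientation'],s['force'],s['width'],s['grasp_force'],s['time_s']); print((s['tcp_pos']-c)@u, 11*u/25/4)
E
```

```text
[ 567.99296615 -167.67731299  102.98293626] [179.85942172 -34.96308109  -1.50404624] [-0.43134789 -6.58577998 -0.4980582 ] 43.72557722012688 39.99967575073242 5.85
1.2712649762576052 [-0.06307438  0.00165166  0.090112  ]
```

Call:
apply_moves(moves=[[0.3,[-0.055,0,0.08],[0,0,0]],[0.3,[-0.055,0,0.08],[0,0,0]],[0.3,[-0.055,0,0.08],[0,0,0]],[0.3,[-0.055,0,0.08],[0,0,0]],[0.3,[0,0,0],[0,0,0]],[0.3,[0,0,0],[0,0,0]],[0.3,[0,0,0],[0,0,0]],[0.3,[0,0,0],[0,0,0]]])

```text
time_s: 6.85
tcp_pos: [562.7, -167.6, 110.6]
orientation: [179.9, -34.9, -1.5]
force: [3.7, -5.4, -7.7]
width: 43.9
grasp_force: 40.0
```

Call:
apply_moves(moves=[[0.3,[0,0,0],[0,0,0]],[0.3,[0,0,0],[0,0,0]],[0.3,[0,0,0],[0,0,0]]])

```text
time_s: 7.22
tcp_pos: [562.7, -167.6, 110.6]
orientation: [179.9, -34.9, -1.5]
force: [3.1, -6.5, -6.8]
width: 43.2
grasp_force: 40.0
```

```bash
python3 - <<'E'
from h import *
f=wrist('w3.png'); s=robot.get_state(); print(s['tcp_pos'],s['force'],s['width'],s['time_s']); print((s['tcp_pos']-c)@u, s['force']@u)
print(proj(f,c+37.5*u),proj(f,c+48.5*u))
E
```

```text
[ 562.69908671 -167.57296071  110.64979325] [ 3.85716127 -6.009763   -8.00298151] 43.457787447978234 7.275
10.589049771776331 -8.857989177018101
(np.float64(279.6061278715344), np.float64(327.68514330219534)) (np.float64(279.7669677854249), np.float64(346.43486005309353))
```

View pics/w3.png

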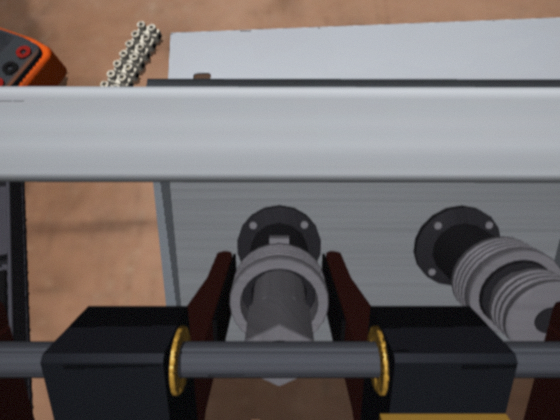

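The collar is drawn 9.3 mm with 8.9 N on it, and the adapter is ejected: bare shank shows between collar and head, head's front corner at (281,385). Now I return the collar, open, and step up to the head.

Call:
apply_moves(moves=[[0.3,[0.07,0,-0.1],[0,0,0]],[0.3,[0.07,0,-0.1],[0,0,0]],[0.3,[0.07,0,-0.1],[0,0,0]],[0.75,[0,0,0],[0,0,0]],[0.75,[0,0,0],[0,0,0]],[0.75,[0,0,0],[0,0,0]],[0.75,[0,0,0],[0,0,0]]])

```text
time_s: 8.15
tcp_pos: [567.9, -165.9, 103.3]
orientation: [180.0, -35.0, -1.4]
force: [-0.1, -0.3, 0.4]
width: 66.0
grasp_force: 0.0
```

```bash
python3 - <<'E'
from h import *
s=robot.get_state(); print(s['tcp_pos'],s['force'],s['width'],s['time_s']); print((s['tcp_pos']-c)@u)
go(c+37.5*u,Rt,6)
E
```

```text
[ 567.88946313 -165.93959746  103.34207975] [-0.09367365 -0.32159693  0.37727897] 66.03737084317062 8.15
1.650916281878497
min 1.17 n 6 [-0.139, -0.006, 0.194] [0.0, 0.0, -0.002] t 8.15
```

Call:
apply_moves(moves=[[0.75,[-0.14,-0.015,0.194],[0,0,0]],[0.75,[-0.14,-0.015,0.194],[0,0,0]],[0.75,[-0.14,-0.015,0.194],[0,0,0]],[0.75,[-0.14,-0.015,0.194],[0,0,0]],[0.75,[-0.14,-0.015,0.194],[0,0,0]],[0.75,[-0.14,-0.015,0.194],[0,0,0]],[0.75,[0,0,0],[0,0,0]]])

```text
time_s: 9.02
tcp_pos: [546.8, -168.4, 132.9]
orientation: [180.0, -35.0, -1.4]
force: [0.1, -0.1, 0.0]
width: 66.2
grasp_force: 0.0
```

Call:
apply_moves(moves=[[0.1,[0,0,0],[0,0,0]],[0.1,[0,0,0],[0,0,0]],[0.1,[0,0,0],[0,0,0]],[0.1,[0,0,0],[0,0,0]],[0.1,[0,0,0],[0,0,0]],[0.1,[0,0,0],[0,0,0]],[0.1,[0,0,0],[0,0,0]],[0.1,[0,0,0],[0,0,0]]], grip_force=30)

```text
time_s: 10.02
tcp_pos: [546.9, -168.2, 132.3]
orientation: [-180.0, -35.0, -1.4]
force: [0.7, 1.0, 0.1]
width: 24.2
grasp_force: 30.0
```

```bash
python3 - <<'E'
from h import *
s=robot.get_state(); print(s['tcp_pos'],s['orientation'],s['force'],s['width'],s['time_s']); print((s['tcp_pos']-c)@u)
E
```

```text
[ 546.94384    -168.18096855  132.27997483] [-179.99346643  -35.000197     -1.41763718] [0.7048573  1.04161248 0.05553499] 24.226580989399597 10.025
37.333477916690875
```

Call:
apply_moves(moves=[[0.1,[-0.115,0.003,0.164],[0,0,0]],[0.1,[-0.115,0.003,0.164],[0,0,0]],[0.1,[-0.115,0.003,0.164],[0,0,0]],[0.1,[-0.115,0.003,0.164],[0,0,0]]])

```text
time_s: 10.52
tcp_pos: [535.0, -168.2, 148.9]
orientation: [180.0, -35.0, -1.4]
force: [-0.0, 0.2, -2.2]
width: 24.5
grasp_force: 30.0
```

Call:
apply_moves(moves=[[0.1,[-0.172,0.005,0.246],[0,0,0]],[0.1,[-0.172,0.005,0.246],[0,0,0]],[0.1,[-0.172,0.005,0.246],[0,0,0]],[0.1,[-0.172,0.005,0.246],[0,0,0]],[0.1,[-0.172,0.005,0.246],[0,0,0]],[0.1,[-0.172,0.005,0.246],[0,0,0]],[0.1,[-0.172,0.005,0.246],[0,0,0]],[0.1,[-0.172,0.005,0.246],[0,0,0]]])

```text
time_s: 11.52
tcp_pos: [500.5, -167.0, 198.2]
orientation: [180.0, -35.0, -1.4]
force: [-0.1, 1.0, -1.3]
width: 24.3
grasp_force: 30.0
```

```bash
python3 - <<'E'
from h import *
s=robot.get_state(); print(s['tcp_pos'],s['orientation'],s['force'],s['width'],s['time_s'])
Rd=R.from_euler('xyz',[180,0,-1.5],degrees=True).as_matrix()
go([564,62,170],Rd,16)
f=save('top','t2.png'); g=save('side','s2.png')
# dark pad centre in top view
im=cv2.imread('pics/t2.png'); x0,y0=200,150; roi=im[y0:250,x0:275]; m=(roi.max(2)<55).astype(np.uint8)
n,l,st,ce=cv2.connectedComponentsWithStats(m)
for i in range(1,n):
    if st[i,4]>60: print(st[i],ce[i]+[x0,y0],plane(f,*(ce[i]+[x0,y0]),6))
a=cv2.resize(g['color'][170:300,230:350],None,fx=4,fy=4,interpolation=2)[...,::-1]
b=cv2.resize(roi,None,fx=5,fy=5,interpolation=2)
h=max(a.shape[0],b.shape[0]); o=np.zeros((h,a.shape[1]+b.shape[1]-60,3),np.uint8)
o[:a.shape[0],:a.shape[1]]=a; o[:b.shape[0],a.shape[1]:]=b[:,60:]; o=o[:600]; print(o.shape); cv2.imwrite('pics/c3.png',o)
E
```

```text
[ 500.51202695 -167.04075689  198.20380045] [179.98106247 -34.98499154  -1.43092136] [-0.08209687  1.02492209 -1.31867817] 24.28840971026052 11.525
min 9.16 n 16 [0.159, 0.573, -0.071] [0.008, 0.318, -0.001] t 11.53
[27 25 12 10 72] [232.97222222 180.08333333] [617.99162661  75.9933698    6.        ]
[ 29  40  20  20 287] [238.20557491 199.94425087] [563.87758316  62.07970174   6.        ]
[39 77 12  9 67] [244.68656716 231.44776119] [479.91272304  45.19890967   6.        ]
(520, 795, 3)
```

View pics/c3.png

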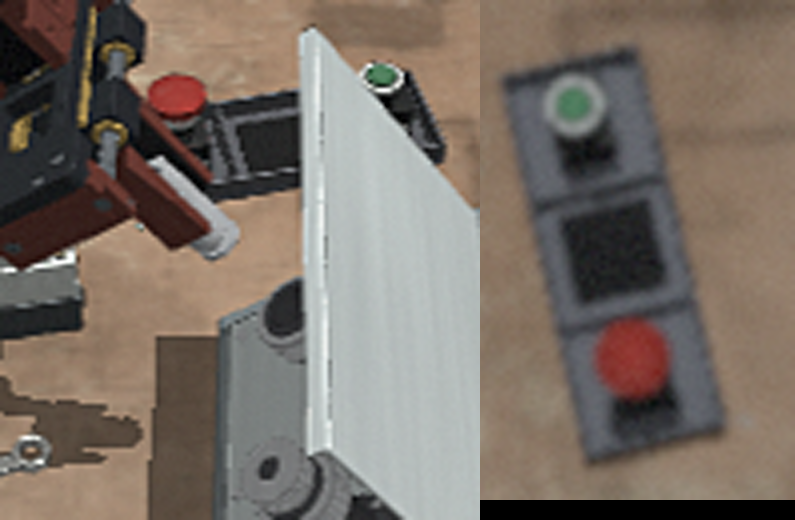

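The adapter is held straight along the fingers and clear of the hollow socket at crop (285,310). The pad centre comes out at (564,62), same as before. I move sideways clear of the hood first, then turn upright.

Call:
apply_moves(moves=[[0.1,[0,0.6,0],[0,0,0]],[0.1,[0,0.8,0],[0,0,0]],[0.1,[0,0.9,0],[0,0,0]],[0.1,[0,0.9,0],[0,0,0]],[0.1,[0,0.9,0],[0,0,0]],[0.1,[0,0.9,0],[0,0,0]],[0.1,[0,0.9,0],[0,0,0]],[0.1,[0,0.7,0],[0,0,0]]])

```text
time_s: 12.62
tcp_pos: [501.3, -13.0, 206.5]
orientation: [-179.3, -34.1, -1.4]
force: [-0.9, -0.9, -1.7]
width: 24.2
grasp_force: 30.0
```

Call:
apply_moves(moves=[[0.1,[0.25,0.3,0],[0,0.5,0]],[0.1,[0.25,0.3,0],[0,0.5,0]],[0.1,[0.25,0.3,0],[0,0.5,0]],[0.1,[0.25,0.3,0],[0,0.5,0]],[0.1,[0.25,0.3,0],[0,0.5,0]],[0.1,[0.25,0.3,0],[0,0.5,0]],[0.1,[0.25,0.3,0],[0,0.5,0]],[0.1,[0.25,0.3,0],[0,0.5,0]]])

```text
time_s: 13.62
tcp_pos: [551.4, 46.9, 206.3]
orientation: [180.0, -6.5, -1.1]
force: [-0.5, 0.3, -2.1]
width: 24.5
grasp_force: 30.0
```

```bash
python3 - <<'E'
from h import *
s=robot.get_state(); print(s['tcp_pos'],s['orientation'],s['force'],s['width'],s['time_s'],s['joint_pos'])
Rd=R.from_euler('xyz',[180,0,s['orientation'][2]],degrees=True).as_matrix()
go([564,62,90],Rd,8)
E
```

```text
[551.40216082  46.92087187 206.29908383] [179.97572316  -6.53368952  -1.12254088] [-0.52177875  0.34911557 -2.0969984 ] 24.474361024581682 13.625 [  3.94695382  18.39273203 108.26599561  -0.82297265  46.83800201
  95.59974687]
min 4.65 n 8 [0.063, 0.075, -0.581] [0.003, 0.119, 0.0] t 13.62
```

Call:
apply_moves(moves=[[0.1,[0.125,0.15,-0.3],[0,0.237,0]],[0.1,[0.125,0.15,-0.3],[0,0.237,0]],[0.1,[0.125,0.15,-0.6],[0,0.237,0]],[0.1,[0.125,0.15,-0.8],[0,0.237,0]],[0.1,[0,0,-0.9],[0,0,0]],[0.1,[0,0,-0.9],[0,0,0]],[0.1,[0,0,-0.6],[0,0,0]],[0.1,[0,0,0],[0,0,0]]])

```text
time_s: 14.62
tcp_pos: [563.3, 60.2, 95.3]
orientation: [179.8, 0.0, -1.2]
force: [-0.5, 0.0, -2.5]
width: 24.1
grasp_force: 30.0
```

```bash
python3 - <<'E'
from h import *
f=wrist('w4.png');s=robot.get_state(); print(s['tcp_pos'],s['orientation'],s['force'],s['width'],s['time_s'])
Rd=R.from_euler('xyz',[180,0,s['orientation'][2]],degrees=True).as_matrix()
go([564,62,53],Rd,8)
E
```

```text
[564.03503075  60.29018242  96.29021952] [ 1.79794785e+02 -1.02269883e-01 -1.17850758e+00] [-0.20692755 -0.42420112 -1.43310242] 24.566108157262832 14.675
min 1.73 n 8 [-0.0, 0.009, -0.216] [0.004, 0.002, 0.0] t 14.68
```

View pics/w4.png

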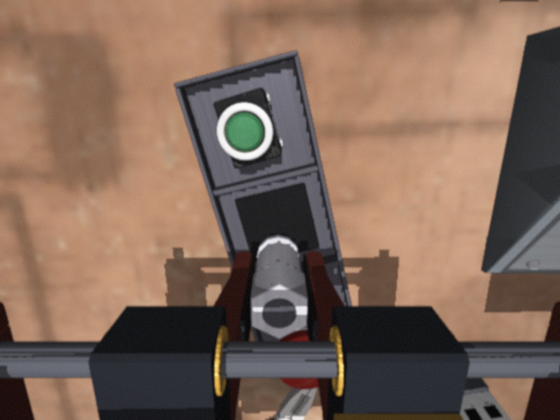

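Adapter hangs straight over the pad (pad at (275,215) running under the shank end); its shank end at (280,245). Lowering.

Call:
apply_moves(moves=[[0.1,[0,0.03,-0.4],[0,0,0]],[0.1,[0,0.03,-0.4],[0,0,0]],[0.1,[0,0,-0.4],[0,0,0]],[0.1,[0,0,-0.2],[0,0,0]],[0.1,[0,0,-0.04],[0,0,0]],[0.1,[0,0,-0.04],[0,0,0]],[0.1,[0,0,0],[0,0,0]]])

```text
time_s: 15.55
tcp_pos: [564.5, 61.9, 60.0]
orientation: [179.8, -0.2, -1.2]
force: [0.3, -0.7, -2.5]
width: 24.3
grasp_force: 30.0
```

Call:
apply_moves(moves=[[0.1,[0,0,-0.06],[0,0,0]],[0.1,[0,0,-0.06],[0,0,0]],[0.1,[0,0,-0.06],[0,0,0]],[0.1,[0,0,-0.04],[0,0,0]],[0.1,[0,0,0],[0,0,0]]])

```text
time_s: 16.18
tcp_pos: [564.2, 61.8, 54.2]
orientation: [179.8, -0.2, -1.2]
force: [-0.2, 0.6, -1.8]
width: 23.7
grasp_force: 30.0
```

Call:
apply_moves(moves=[[0.1,[0,0,-0.03],[0,0,0]],[0.1,[0,0,-0.03],[0,0,0]],[0.1,[0,0,0],[0,0,0]]])

```text
time_s: 16.55
tcp_pos: [564.2, 61.8, 52.7]
orientation: [179.8, -0.2, -1.2]
force: [0.1, -0.4, -1.8]
width: 24.5
grasp_force: 30.0
```

Call:
apply_moves(moves=[[0.1,[0,0,-0.02],[0,0,0]],[0.1,[0,0,-0.02],[0,0,0]],[0.1,[0,0,0],[0,0,0]]])

```text
time_s: 16.92
tcp_pos: [564.4, 61.9, 51.9]
orientation: [179.8, -0.2, -1.2]
force: [-1.1, 0.5, 0.0]
width: 24.5
grasp_force: 30.0
```

Call:
apply_moves(moves=[[0.1,[0,0,-0.03],[0,0,0]],[0.1,[0,0,0],[0,0,0]],[0.1,[0,0,0],[0,0,0]]])

```text
time_s: 17.3
tcp_pos: [564.6, 61.9, 51.7]
orientation: [179.8, -0.2, -1.2]
force: [-1.2, 1.1, 6.7]
width: 24.1
grasp_force: 30.0
```

Contact. I release slowly to a modest opening, then rise.

Call:
apply_moves(moves=[[0.32,[0,0,0],[0,0,0]],[0.4,[0,0,0],[0,0,0]],[0.5,[0,0,0],[0,0,0]],[0.5,[0,0,0],[0,0,0]],[0.5,[0,0,0],[0,0,0]]], grip_force=5)

```text
time_s: 17.92
tcp_pos: [564.3, 61.8, 51.0]
orientation: [179.8, -0.2, -1.2]
force: [1.2, 0.6, 0.6]
width: 44.0
grasp_force: 0.0
```

Call:
apply_moves(moves=[[0.5,[0,0,0.3],[0,0,0]],[0.5,[0,0,0.6],[0,0,0]],[0.5,[0,0,0.8],[0,0,0]],[0.5,[0,0,0.9],[0,0,0]],[0.5,[0,0,0.9],[0,0,0]],[0.5,[0,0,0.9],[0,0,0]],[0.5,[-0.5,0,0.9],[0,0,0]],[0.5,[-0.8,0,0.3],[0,0,0]]])

```text
time_s: 18.92
tcp_pos: [532.8, 61.9, 193.7]
orientation: [179.8, -0.4, -1.2]
force: [-0.2, -0.3, -0.3]
width: 44.2
grasp_force: 0.0
```

Call:
apply_moves(moves=[[0.5,[-0.8,0,0],[0,0,0]],[0.5,[-0.8,0,0],[0,0,0]],[0.5,[-0.8,0,0],[0,0,0]],[0.5,[-0.3,0,0],[0,0,0]],[0.5,[0,0,0],[0,0,0]]])

```text
time_s: 19.55
tcp_pos: [464.6, 61.9, 191.8]
orientation: [179.8, -0.2, -1.2]
force: [1.0, 0.7, -0.4]
width: 44.0
grasp_force: 0.0
```

```bash
python3 - <<'E'
from h import *
wrist('w5.png'); save('side','s5.png'); s=robot.get_state(); print(s['tcp_pos'],s['force'],s['time_s'])
a=cv2.imread('pics/w5.png')[:300,100:500]; b=cv2.resize(cv2.imread('pics/s5.png')[170:300,230:330],None,fx=4,fy=4,interpolation=2)
o=np.zeros((520,800,3),np.uint8);o[:300,:400]=a;o[:520,400:800]=b;cv2.imwrite('pics/c5.png',o)
E
```

```text
[465.25163128  61.91664773 191.54249791] [-0.20934767  0.83864618 -0.11046874] 19.65
```

View pics/c5.png

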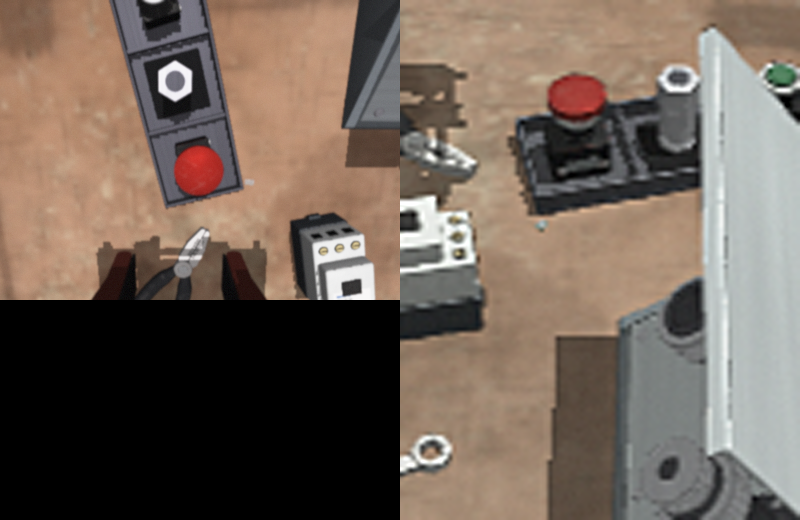

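The adapter stands upright at the middle of the pad (crop (176,82)). The buttons, contactor and round adapter are undisturbed.

```bash
python3 -c "
from workcell import robot
print(robot.close_job())"
```

```text
the job is handed in; nothing more can be done
None
```

The hexagonal adapter was released from holder a and now stands upright near the middle of the rubber pad, let go; the round adapter, both buttons and the contactor were not touched, and the job was handed in at about 20 s of the 54 s limit.

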